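# Put the piled bit cases back in their colour-marked bays

### The job

Take apart the criss-cross pile of four bit cases, upper ones first, and lay each case in the bay of its own colour: lengthwise along the bay, between its end stops, flat on its plate with the lid up. Keep the cases level and set them down rather than dropping them, and leave the tape measure and the amber jar where they stand.

Things in the scene. Friction and masses are not known exactly. Their poses are not given: they have to be found in the camera images.
- red_case_mid (a point): Centre (half-way up) of the red bit case: a closed flat box, black below with a red lid, 124 long (own x) x 36 wide (own y) x 38 mm high (own z, up), 0.1 to 0.25 kg, loose. At the start it is in the lower layer of the pile, on a 4 mm rubber mat, with two cases lying across it. The two cases of a layer lie side by side, about 84 mm between centres, a 48 mm gap between them; which of the two is on which side varies, and so does the way the pile is turned.
- yellow_case_mid (a point): Centre (half-way up) of the yellow bit case: a closed flat box, black below with a yellow lid, 124 long (own x) x 36 wide (own y) x 38 mm high (own z, up), 0.1 to 0.25 kg, loose. At the start it is in the upper layer of the pile, lying across the two lower cases. The two cases of a layer lie side by side, about 84 mm between centres, a 48 mm gap between them; which of the two is on which side varies, and so does the way the pile is turned.
- green_case_mid (a point): Centre (half-way up) of the green bit case: a closed flat box, black below with a green lid, 124 long (own x) x 36 wide (own y) x 38 mm high (own z, up), 0.1 to 0.25 kg, loose. At the start it is in the lower layer of the pile, on a 4 mm rubber mat, with two cases lying across it. The two cases of a layer lie side by side, about 84 mm between centres, a 48 mm gap between them; which of the two is on which side varies, and so does the way the pile is turned.
- blue_case_mid (a point): Centre (half-way up) of the blue bit case: a closed flat box, black below with a blue lid, 124 long (own x) x 36 wide (own y) x 38 mm high (own z, up), 0.1 to 0.25 kg, loose. At the start it is in the upper layer of the pile, lying across the two lower cases. The two cases of a layer lie side by side, about 84 mm between centres, a 48 mm gap between them; which of the two is on which side varies, and so does the way the pile is turned.
- red_bay: The red bay: a fixed red plate, 152 long (own x) x 56 wide (own y) x 4 mm thick, with a 4 mm thick upright stop across each end, top 14 mm above the table and 144 mm clear between them; the long sides are open. Origin: centre of its underside, on the table. A case lying in it has its centre 23 mm above this origin.
- yellow_bay: The yellow bay: a fixed yellow plate, 152 long (own x) x 56 wide (own y) x 4 mm thick, with a 4 mm thick upright stop across each end, top 14 mm above the table and 144 mm clear between them; the long sides are open. Origin: centre of its underside, on the table. A case lying in it has its centre 23 mm above this origin.
- green_bay: The green bay: a fixed green plate, 152 long (own x) x 56 wide (own y) x 4 mm thick, with a 4 mm thick upright stop across each end, top 14 mm above the table and 144 mm clear between them; the long sides are open. Origin: centre of its underside, on the table. A case lying in it has its centre 23 mm above this origin.
- blue_bay: The blue bay: a fixed blue plate, 152 long (own x) x 56 wide (own y) x 4 mm thick, with a 4 mm thick upright stop across each end, top 14 mm above the table and 144 mm clear between them; the long sides are open. Origin: centre of its underside, on the table. A case lying in it has its centre 23 mm above this origin.
- tape_measure: A bystander: black tape measure with orange discs on its sides, 62 x 38 x 58 mm high, standing loose on the table on the robot's side of the pile. Origin: centre of its underside.
- screw_jar: A bystander: small amber jar with a white cap, 52 mm across, 60 mm high, standing loose on the table beyond the outermost bay, on the left or the right. Origin: centre of its underside.
Not all that is in view belongs to the job. Of the things that look like the green_bay, the larger one is meant. There is more than one size of the part that bears green_case_mid; the job needs the larger.

How it is judged:
On the way:
1. both upper cases (yellow and blue) have been lifted off the pile and laid low, with the red and green cases still where they were (height (world z) of each of yellow_case_mid, blue_case_mid below 0.035 m and distance of each of red_case_mid, green_case_mid from where it was at the start of the episode below 0.06 m), for 0.1 s.
At the end, for the whole second after the job is handed in: Each case lies in the bay of its own colour: centre within 15 mm horizontally of the bay's centre, its long axis within 0.2 rad of the bay's (either way round), flat (within 0.1 rad, lid up) on the bay's plate (centre 18 to 28 mm above the bay's origin), released and at rest (horizontal distance between red_case_mid and red_bay below 0.015 m and z of red_case_mid in the frame of red_bay between 0.018 and 0.028 m and angle between the x axis of red_case_mid and the x axis of red_bay, either way round below 0.2 rad and angle between each of red_case_mid, yellow_case_mid, green_case_mid, blue_case_mid's own z axis and vertical below 0.1 rad and linear speed of each of red_case, yellow_case, green_case, blue_case below 0.02 m/s and angular speed of each of red_case, yellow_case, green_case, blue_case below 0.2 rad/s and contact force between each of red_case, yellow_case, green_case, blue_case and the fingers below 0.1 N and horizontal distance between yellow_case_mid and yellow_bay below 0.015 m and z of yellow_case_mid in the frame of yellow_bay between 0.018 and 0.028 m and angle between the x axis of yellow_case_mid and the x axis of yellow_bay, either way round below 0.2 rad and horizontal distance between green_case_mid and green_bay below 0.015 m and z of green_case_mid in the frame of green_bay between 0.018 and 0.028 m and angle between the x axis of green_case_mid and the x axis of green_bay, either way round below 0.2 rad and horizontal distance between blue_case_mid and blue_bay below 0.015 m and z of blue_case_mid in the frame of blue_bay between 0.018 and 0.028 m and angle between the x axis of blue_case_mid and the x axis of blue_bay, either way round below 0.2 rad); the robot touches nothing.
It fails at once if a case is tipped by more than 35 degrees (angle between any of red_case_mid, yellow_case_mid, green_case_mid, blue_case_mid's own z axis and vertical above 0.61 rad).
It fails at once if a case is dropped or thrown (faster than 0.6 m/s while not touched by the fingers) ((linear speed of red_case above 0.6 m/s and contact force between red_case and the fingers below 0.01 N) or (linear speed of yellow_case above 0.6 m/s and contact force between yellow_case and the fingers below 0.01 N) or (linear speed of green_case above 0.6 m/s and contact force between green_case and the fingers below 0.01 N) or (linear speed of blue_case above 0.6 m/s and contact force between blue_case and the fingers below 0.01 N)).
It fails at once if the tape measure is shifted by more than 25 mm or knocked over (distance of tape_measure from where it was at the start of the episode above 0.025 m or angle between tape_measure's own z axis and vertical above 0.4 rad).
It fails at once if the jar is shifted by more than 25 mm or knocked over (distance of screw_jar from where it was at the start of the episode above 0.025 m or angle between screw_jar's own z axis and vertical above 0.4 rad).
It also fails if it takes over 110 s, if anything falls off the work surface, if the arm or the gripper's body presses on something with over 40 N, if the wrist force passes 120 N, or if a joint passes its speed limit or range.

### The arm

A 6-joint arm with a two-finger parallel gripper is mounted at the origin on the work surface. World frame = base frame: x ahead of the robot, y to its left, z up, the work surface at z = 0. Lengths are in m, angles in rad, forces in N, time in s.
With the tool pointing down it reaches from about 0.25 to 0.725 m from the base axis. Payload 4 kg.
Tool frame: the origin (TCP) lies between the finger pads; the fingertips stand 19 mm ahead of it and the grasp point (between the pads) is the TCP; z points along the fingers, y is the line along which they close (so a half turn about z gives the same grasp; the last joint's range is limited). The gripper opens to 85 mm and grips with 20 to 120 N. Pads are 22 mm wide; open, the fingers measure 114 mm over their backs; the gripper's body (76 mm by 85 mm) begins 54 mm behind the grasp point. The pads swing forward as they close: fully open they stand 13 mm farther back than shut.
Start: joints at [-1.315, 0.241, 0.005, 1.335, 0, 1.571], TCP at [0.127, -0.484, 0.25] pointing down, gripper open.
Joint ranges: [-2.72, 2.72], [-1.05, 1.87], [-1.09, 1.28], [-1.99, 2.15], [-1.42, 1.44], [-3.14, 3.14]. Speed limits (rad/s): [2.79, 2.79, 3.14, 3.14, 3.14, 3.14].

### API

Orientations are given as a 3x3 rotation matrix whose columns are the frame's x, y, z axes.
In Python, from cell import move_ptp, move_l, set_joints, open_jaws, gripper_close, wait, ik, snapshot, Unreachable, finish_job, read_time_s, read_joints, read_joint_vel, read_joint_efforts, read_tool_pos, read_eef_rot, read_wrist_force, read_torque, read_width, read_grasp_force gives the robot as it stands. Calls block until the motion is done:
- move_ptp(position, orientation): joint-space move of the TCP to a pose.
- move_l(position, frame=None, vel=0.15): straight line of the TCP; frame=None keeps the orientation; vel is the mean speed in m/s.
- set_joints(angles): joint-space move.
- open_jaws() and gripper_close(newtons=None): open the fingers fully, or close them until they stop; newtons is the grip in N (None keeps the last).
- wait(seconds).
- ik(position, orientation): joint angles nearest the present ones, or None.
- snapshot(name): name is "scene" or "side" or "wrist"; returns a dict with "pixels" (420x560x3 uint8, blue, green, red), "K" (3x3 intrinsics, pixels), "eye" and "orientation" of the camera in the world. Camera axes: x right, y down, z forward; pixel columns grow to the right and rows downward; lengths in m; the calibration is good to about 2 mm. A picture is of the moment at which its call begins. There is no depth.
A pose or a line that the arm cannot do raises Unreachable and nothing moves.
- finish_job(): hands the job in; it is judged then, once.
Readings, each from a call of its own:
- read_time_s(): time.
- read_joints(): joint angles.
- read_joint_vel(): joint speeds.
- read_joint_efforts(): joint torques, N m.
- read_tool_pos(): TCP position.
- read_eef_rot(): TCP orientation.
- read_wrist_force(): force on the tool from outside, world axes, zero at the start.
- read_torque(): the same for the moment, N m.
- read_width(): finger opening in m.
- read_grasp_force(): force on a finger pad.
Only numpy, scipy, OpenCV 4.12 (cv2) and the standard library are available. Lean on these libraries where they do the work, as an engineer would, in place of code of your own. Each camera call takes 0.05 s, during which the arm holds its last target. There are 200 camera calls.

## Working session

There is one attempt and no reset: what is moved stays moved. The work goes in short steps, each a Python script; the robot and the scene stay as the last script left them, time stands still between calls to the robot, and variables do not carry over. Pictures are saved under pics/ and viewed, at most 14 in all, crops included, and the job is handed in when it is done.

```bash
ls; mkdir -p pics; python3 - <<'E'
from cell import *
import cv2,numpy as np
for n in ("scene","side"):
    s=snapshot(n); cv2.imwrite(f"pics/{n}0.png",s["pixels"]); print(n,s["K"],s["eye"],s["orientation"])
E
```

```text
pics
scene [[493.61307574   0.         279.68068721]
 [  0.         493.61307574 202.02641019]
 [  0.           0.           1.        ]] [ 1.09888469 -0.64567292  0.78618614] [[ 0.75447499  0.41445753 -0.508913  ]
 [ 0.6563266  -0.47442832  0.58664569]
 [ 0.00169698 -0.77662264 -0.6299638 ]]
side [[426.59641432   0.         274.58000145]
 [  0.         426.59641432 209.48095571]
 [  0.           0.           1.        ]] [ 0.31764288 -0.73287693  0.70982726] [[ 0.9531538  -0.17921457  0.24368007]
 [-0.3018777  -0.61464959  0.72874944]
 [ 0.01917534 -0.76817187 -0.63995647]]
```

View pics/scene0.png

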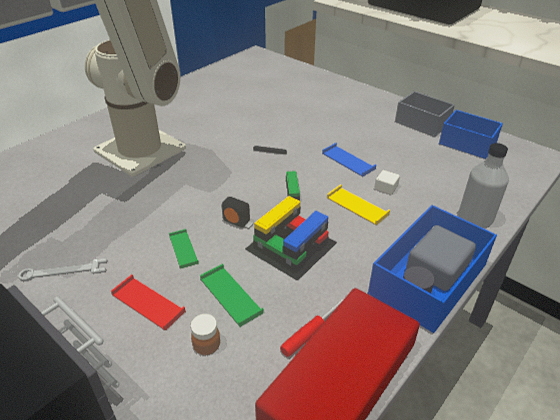

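View pics/side0.png

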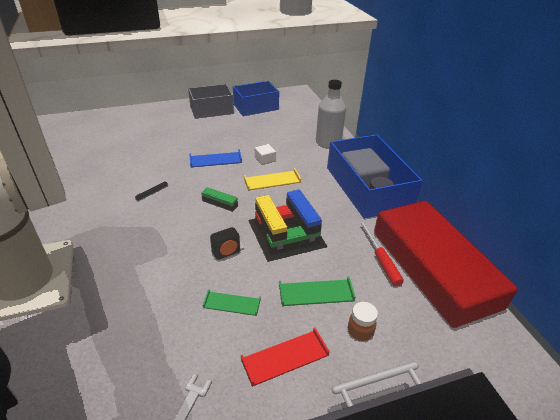

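Candidates: the green bay could be the small plate at scene (183,248) or the larger at (232,293), and I choose the larger. The green case could be the loose short one at (293,183) or the one in the pile at (280,250), and I choose the one in the pile. Red, blue and yellow each have one bay: red (148,301), blue (348,159) and yellow (358,205). The red box, blue bins and screwdriver are clutter. The tape is at (236,211) and the jar at (205,335).

```bash
cat > h.py <<'E'
from cell import *
import cv2,numpy as np
R={'red':[((0,130,60),(7,255,255)),((173,130,60),(180,255,255))],'yellow':[((22,130,80),(34,255,255))],
 'green':[((50,110,40),(80,255,255))],'blue':[((105,130,60),(125,255,255))]}
def cast(s,px,z):
    px=np.float64(px).reshape(-1,2)
    d=np.c_[px,np.ones(len(px))]@np.linalg.inv(s["K"]).T@np.array(s["orientation"]).T
    e=np.array(s["eye"]); return (e+d*((z-e[2])/d[:,2])[:,None])[:,:2]
def blobs(s,c,z,amin=60):
    hsv=cv2.cvtColor(s["pixels"],cv2.COLOR_BGR2HSV)
    m=sum(cv2.inRange(hsv,a,b) for a,b in R[c])
    out=[]
    for k in cv2.findContours(m,cv2.RETR_EXTERNAL,cv2.CHAIN_APPROX_NONE)[0]:
        if cv2.contourArea(k)<amin: continue
        r=cv2.minAreaRect((cast(s,k,z)*1000).astype(np.float32))
        p=cv2.boxPoints(r); e=[p[1]-p[0],p[2]-p[1]]; e=max(e,key=np.linalg.norm)
        out.append((np.array(r[0])/1000,sorted(r[1]),np.arctan2(e[1],e[0])%np.pi,k.reshape(-1,2).mean(0)))
    return out
def down(yaw): # tool y at yaw (closing direction), z down
    c,s=np.cos(yaw),np.sin(yaw); y=np.array([c,s,0]); z=np.array([0,0,-1.]); return np.c_[np.cross(y,z),y,z]
def show(s,z,amin=60):
    for c in R:
        for b in blobs(s,c,z,amin): print(c,b[0].round(4),np.round(b[1]),'yaw',round(b[2],3),'px',b[3].round())
E
python3 - <<'E'
from h import *
for n in("scene","side"):
    print(n); show(snapshot(n),.004)
s=snapshot("wrist"); print(s["K"],s["eye"],s["orientation"],read_tool_pos(),read_eef_rot())
E
```

```text
scene
red [ 0.8398 -0.1927] [194. 341.] yaw 1.629 px [333. 364.]
red [ 0.4722 -0.3312] [ 61. 162.] yaw 0.109 px [148. 302.]
red [0.5453 0.0507] [22. 49.] yaw 1.68 px [296. 222.]
yellow [0.4929 0.046 ] [ 48. 150.] yaw 1.612 px [277. 214.]
yellow [0.6163 0.2063] [ 67. 161.] yaw 3.099 px [358. 205.]
green [ 0.5875 -0.2091] [ 59. 150.] yaw 2.953 px [231. 296.]
green [ 0.5701 -0.0344] [41. 71.] yaw 2.964 px [278. 246.]
green [ 0.4082 -0.1834] [ 39. 114.] yaw 2.668 px [183. 246.]
green [0.4362 0.1687] [27. 98.] yaw 2.36 px [292. 182.]
blue [0.5795 0.0449] [ 43. 144.] yaw 1.656 px [303. 233.]
blue [0.8523 0.1521] [186. 348.] yaw 1.57 px [431. 267.]
blue [0.4885 0.3517] [ 64. 149.] yaw 3.085 px [350. 160.]
blue [0.6792 0.72  ] [169. 230.] yaw 1.671 px [471. 134.]
blue [-1.2222  0.386 ] [232. 542.] yaw 1.571 px [48. 22.]
blue [-0.5138  0.7993] [558. 885.] yaw 2.292 px [217.  34.]
side
red [ 0.4795 -0.3319] [ 63. 156.] yaw 0.107 px [284. 357.]
red [ 0.7725 -0.1877] [ 29. 115.] yaw 1.493 px [388. 266.]
red [0.6094 0.0555] [31. 50.] yaw 1.647 px [285. 211.]
red [ 0.9001 -0.1878] [200. 357.] yaw 
[... 385 characters left out ...]
6607 0.0596] [ 45. 149.] yaw 1.647 px [304. 208.]
blue [0.4884 0.3513] [ 68. 152.] yaw 3.019 px [215. 159.]
blue [0.7199 0.7271] [196. 245.] yaw 1.669 px [255.  98.]
blue [1.5805 0.9932] [1211. 2945.] yaw 0.787 px [468. 140.]
[[374.38854097   0.         281.29282111]
 [  0.         374.38854097 204.21067593]
 [  0.           0.           1.        ]] [ 0.1905424  -0.46773838  0.37302995] [[ 0.25321902 -0.9343335  -0.25080081]
 [-0.96740773 -0.24497684 -0.06409859]
 [-0.00155093  0.25885762 -0.96591424]] [ 0.12645988 -0.48345616  0.24986452] [[ 9.67454354e-01  2.53045487e-01 -2.31724690e-04]
 [ 2.53045592e-01 -9.67453854e-01  9.83975743e-04]
 [ 2.48076772e-05 -1.01058853e-03 -9.99999489e-01]]
```

```bash
python3 - <<'E'
from h import *
for i,p in enumerate([(0.52,-.25,.27),(.54,.04,.27),(.52,.26,.27)]):
    for y in(-np.pi/2,np.pi/2):
        try: move_ptp(p,down(y)); break
        except Unreachable as e: print('unreach',y)
    s=snapshot("wrist"); cv2.imwrite(f"pics/w{i}.png",s["pixels"]); print(i,read_time_s(),read_joints()); show(s,.004,300)
    if i==1:
        print('z=.08');show(s,.08,300);print('z=.042'); show(s,.042,300)
E
```

```text
0 1.975 [-4.50019814e-01  3.89906129e-01  2.64431346e-01  1.44544631e+00
 -3.12293488e-04  2.69323226e+00]
red [ 0.4758 -0.3351] [ 58. 157.] yaw 0.106 px [358. 204.]
red [0.5858 0.0238] [14. 51.] yaw 2.948 px [  5. 104.]
yellow [ 5.4e-01 -5.0e-04] [44. 92.] yaw 1.613 px [ 40. 150.]
green [ 0.4118 -0.1863] [ 40. 115.] yaw 2.675 px [224. 262.]
green [ 0.5902 -0.045 ] [ 46. 134.] yaw 0.036 px [83. 97.]
green [ 0.5892 -0.2099] [ 57. 155.] yaw 2.933 px [241.  95.]
blue [ 0.6405 -0.0099] [45. 73.] yaw 1.642 px [33. 46.]
1 6.7583 [ 7.38479163e-02  3.16814348e-01  1.59131954e-01  1.41311766e+00
 -1.59122798e-05 -3.06763260e+00]
red [0.5833 0.021 ] [39. 50.] yaw 0.029 px [300. 127.]
yellow [ 0.5348 -0.0301] [ 45. 151.] yaw 1.613 px [347. 174.]
yellow [0.6206 0.2028] [ 62. 155.] yaw 3.105 px [117.  84.]
green [ 0.4229 -0.1908] [47. 90.] yaw 2.636 px [488. 268.]
green [0.4533 0.1446] [29. 93.] yaw 2.362 px [188. 246.]
green [ 0.5887 -0.0698] [41. 53.] yaw 0.035 px [389. 122.]
green [ 0.59   -0.2125] [ 64. 155.] yaw 2.935 px [524. 121.]
blue [0.4832 0.331 ] [ 29. 159.] yaw 2.949 px [ 11. 217.]
b
[... 892 characters left out ...]
6.]
green [ 0.5904 -0.0592] [37. 48.] yaw 0.035 px [389. 122.]
green [ 0.5916 -0.188 ] [ 58. 140.] yaw 2.935 px [524. 121.]
blue [0.4952 0.3025] [ 26. 144.] yaw 2.949 px [ 11. 217.]
blue [ 0.6309 -0.0234] [ 39. 137.] yaw 1.645 px [352.  75.]
2 7.6917 [ 4.61554298e-01  3.99036962e-01  2.78069125e-01  1.45003138e+00
 -6.67100656e-04 -2.67840462e+00]
red [0.5881 0.0026] [ 47. 133.] yaw 0.013 px [529.  92.]
yellow [ 0.5362 -0.0147] [37. 44.] yaw 0.044 px [543. 154.]
yellow [0.6124 0.2018] [ 57. 138.] yaw 3.117 px [339.  72.]
green [0.4508 0.137 ] [ 32. 100.] yaw 2.361 px [392. 231.]
blue [0.4864 0.3508] [ 58. 157.] yaw 3.034 px [195. 195.]
blue [ 0.6312 -0.0032] [17. 43.] yaw 0.19 px [551.  56.]
```

View pics/w1.png

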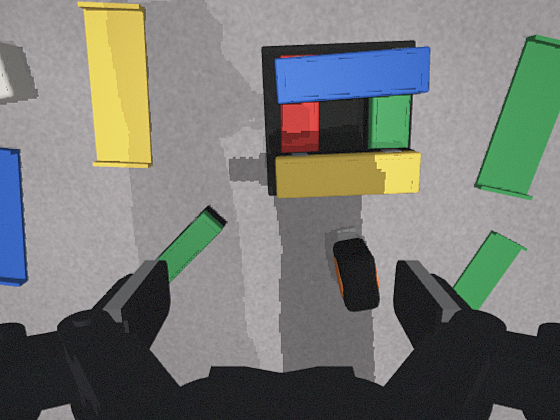

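View pics/w0.png

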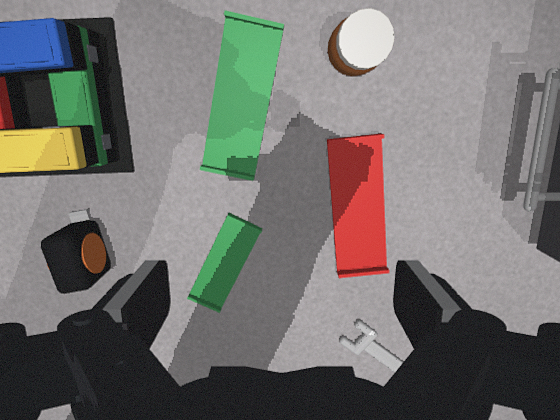

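w1 shows the pile with blue at (352,75) and yellow at (347,174) on top. Red (300,127) and green (389,122) are below, and the tape is at (355,273). w0 shows the large green bay at (241,95), the red bay at (358,204) and the jar at (361,40). Next I check bystander clearances, then make the close choice-check crop.

```bash
cat >> h.py <<'E'
BAY={'red':((.4755,-.334),.106),'green':((.589,-.2095),2.933),'yellow':((.620,.2035),3.105),'blue':((.487,.351),3.034)}
def pose(xy,z,phi): # grasp across the case; smallest last-joint angle
    c=[(abs(q[5]),y) for y in(phi+np.pi/2,phi-np.pi/2) for q in[ik([*xy,z],down(y))] if q is not None]
    return [*xy,z],down(min(c)[1])
def transfer(c,xy,zc,phi):
    gz=zc+.009; up=.17+.009
    open_jaws(); move_ptp(*pose(xy,up,phi)); move_l([*xy,gz],vel=.12)
    gripper_close(60); print(c,'width',read_width(),'F',read_grasp_force())
    move_l([*xy,gz+.06],vel=.1); move_l([*xy,up],vel=.2)
    b,bphi=BAY[c]; move_ptp(*pose(b,up,bphi)); move_l([*b,.05],vel=.2); move_l([*b,.0335],vel=.03)
    print('wrist F',read_wrist_force()); open_jaws(); wait(.2); move_l([*b,up],vel=.2)
    print('t',read_time_s(),'grip after',read_width())
E
python3 - <<'E'
from h import *
s=snapshot("wrist")
cv2.imwrite('pics/crop.png',cv2.resize(cv2.imread('pics/w1.png')[30:210,240:560],None,fx=2,fy=2))
# bystanders from w1,w0 need their camera poses: rebuild from move (use side/scene rays instead)
a,b=snapshot("scene"),snapshot("side")
print('tape top',cast(a,[[222,200],[236,197],[249,203],[249,215]],.058),cast(b,[[212,236],[235,229],[225,230]],.058))
print('jar',cast(a,[205,322],.06),cast(b,[366,311],.06)); print('cube',cast(a,[387,176],.03),cast(b,[266,150],.03))
for c in BAY:
    for z in(.18,.0335): p=pose(BAY[c][0],z,BAY[c][1]); print(c,np.round(ik(*p),2))
for z in(.18,.07): print(np.round(ik(*pose((.5488,-.0165),z,1.613)),2),np.round(ik(*pose((.6282,-.0166),z,1.645)),2))
E
```

```text
tape top [[ 0.40344616 -0.05113825]
 [ 0.42021231 -0.02142199]
 [ 0.45902485 -0.01742811]
 [ 0.48887599 -0.04857421]] [[ 0.40516282 -0.03923002]
 [ 0.45924527 -0.0312144 ]
 [ 0.43692803 -0.02813023]]
jar [[ 0.63574063 -0.31578956]] [[ 0.63935528 -0.32187056]]
cube [[0.6277752  0.32338737]] [[0.63573044 0.31321671]]
red [-0.61  0.44  0.1   1.23  0.   -0.72]
red [-0.61  0.57 -0.09  0.91  0.   -0.72]
green [-0.34  0.52  0.24  1.29  0.   -0.13]
green [-0.34  0.65  0.05  0.97  0.   -0.13]
yellow [0.32 0.58 0.34 1.33 0.   0.35]
yellow [0.32 0.7  0.14 1.01 0.   0.35]
blue [0.62 0.48 0.16 1.26 0.   0.73]
blue [ 0.62  0.61 -0.03  0.93  0.    0.73]
[-0.03  0.38  0.01  1.2   0.    1.5 ] [-0.03  0.53  0.25  1.29  0.    1.47]
[-0.03  0.48 -0.15  0.95  0.    1.5 ] [-0.03  0.62  0.1   1.05  0.    1.47]
```

View pics/crop.png

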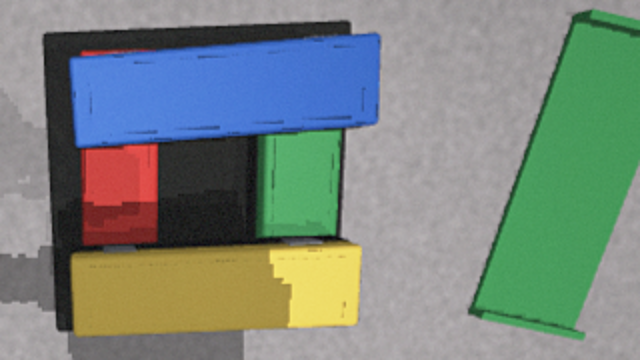

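The crop confirms the full-size green case in the pile, at crop (300,180), and the large bay at its right edge. Clearances are fine: the tape ends at x≈0.46 and the jar is at (0.637,-0.319).

```bash
python3 - <<'E'
from h import *
transfer('yellow',(.5470,-.0165),.061,1.613)
s=snapshot("wrist"); cv2.imwrite("pics/y1.png",s["pixels"]); show(s,.042,300)
s=snapshot("scene"); cv2.imwrite("pics/y1s.png",s["pixels"])
E
```

```text
yellow width 0.03504671181199545 F 60.90143322944641
wrist F [-0.98564107  0.11242569 -2.03893769]
t 18.425 grip after 0.08580443807470862
red [0.5865 0.0276] [ 43. 122.] yaw 0.015 px [ 36. 156.]
yellow [0.6135 0.2017] [ 50. 136.] yaw 3.105 px [280. 183.]
green [0.4962 0.1248] [15. 33.] yaw 1.534 px [151.   7.]
blue [0.797  0.0052] [15. 31.] yaw 1.535 px [ 57. 414.]
blue [0.634  0.0094] [38. 42.] yaw 0.072 px [ 20. 227.]
blue [0.53   0.3273] [54. 68.] yaw 3.097 px [471.  55.]
```

View pics/y1s.png

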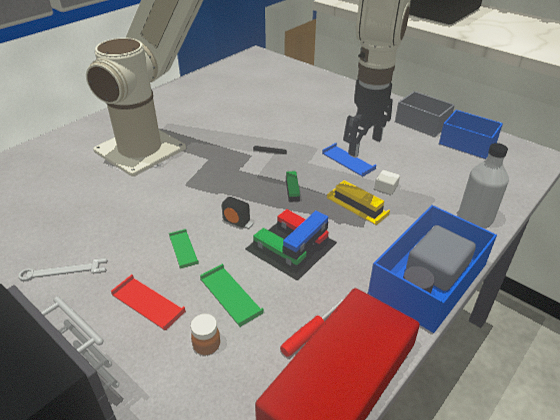

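The yellow case lies on its bay at (358,202) and the pile looks undisturbed. Blue is next, and then I look at the lower pair.

```bash
python3 - <<'E'
from h import *
transfer('blue',(.6295,-.0166),.061,1.645)
move_ptp((.54,-.02,.22),down(np.pi/2) if ik((.54,-.02,.22),down(np.pi/2))is not None and abs(ik((.54,-.02,.22),down(np.pi/2))[5])<2 else down(-np.pi/2))
s=snapshot("wrist"); cv2.imwrite("pics/b1.png",s["pixels"]); show(s,.042,300); print(read_time_s(),read_joints())
s=snapshot("scene"); cv2.imwrite("pics/b1s.png",s["pixels"])
E
```

```text
blue width 0.03522805394701551 F 60.758020877838135
wrist F [-0.73668704 -0.20238111 -0.7352103 ]
t 27.0833 grip after 0.0854347290517666
red [0.5847 0.0217] [ 36. 124.] yaw 0.018 px [330. 233.]
yellow [0.6174 0.1971] [ 43. 124.] yaw 3.106 px [530. 267.]
yellow [0.5956 0.1784] [ 57. 119.] yaw 3.105 px [501. 229.]
green [ 0.5876 -0.0603] [ 36. 124.] yaw 0.036 px [234. 236.]
green [ 0.5787 -0.1911] [ 55. 141.] yaw 2.933 px [ 80. 222.]
green [0.4579 0.1331] [28. 92.] yaw 2.364 px [482.  79.]
green [ 0.4289 -0.1734] [40. 79.] yaw 2.674 px [77. 44.]
28.5417 [-3.50797800e-02  3.35360595e-01  5.40141545e-02  1.29002653e+00
  3.24956211e-04 -3.67937862e-02]
```

View pics/b1.png

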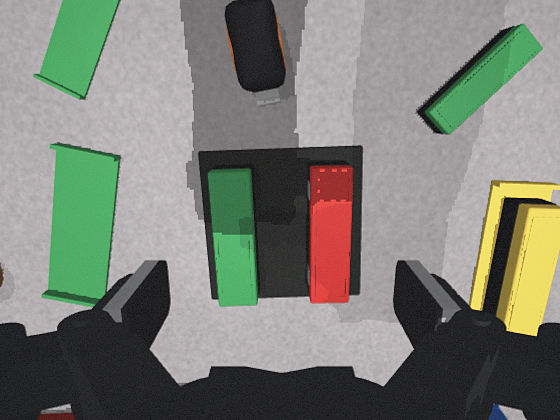

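b1 shows the lower pair on the mat, green at (234,236) and red at (330,233), both clear. Moving both.

```bash
python3 - <<'E'
from h import *
transfer('red',(.5847,.0235),.023,.018)
transfer('green',(.5876,-.0603),.023,.036)
for i,p in enumerate([(.53,-.25,.27),(.53,.26,.27)]):
    move_ptp(p,min((down(np.pi/2),down(-np.pi/2)),key=lambda r:abs(q[5]) if (q:=ik(p,r)) is not None else 9))
    s=snapshot("wrist"); cv2.imwrite(f"pics/e{i}.png",s["pixels"])
    print(read_time_s(),'z=.042'); show(s,.042,300); print('z=.004'); show(s,.004,300)
E
```

```text
red width 0.035307023002169834 F 62.03211307525635
wrist F [-0.07848753  0.51733169 -3.64306306]
t 36.95 grip after 0.08552120675082826
green width 0.035407967293074404 F 62.03423738479614
wrist F [ 0.42801892  0.58285209 -2.00502313]
t 45.2917 grip after 0.08512674726504849
45.875 z=.042
red [ 0.7415 -0.199 ] [26. 95.] yaw 1.458 px [329. 364.]
red [ 0.4768 -0.3269] [ 53. 140.] yaw 0.11 px [198. 113.]
green [ 0.579  -0.2143] [ 52. 141.] yaw 2.929 px [319. 220.]
green [ 0.4173 -0.1926] [ 37. 101.] yaw 2.673 px [348.  49.]
blue [0.8031 0.0078] [21. 43.] yaw 1.569 px [506. 414.]
z=.004
red [ 0.7715 -0.1934] [ 28. 106.] yaw 1.458 px [329. 364.]
red [ 0.478  -0.3352] [ 59. 155.] yaw 0.11 px [198. 113.]
green [ 0.5913 -0.2103] [ 58. 156.] yaw 2.929 px [319. 220.]
green [ 0.4121 -0.1862] [ 41. 112.] yaw 2.673 px [348.  49.]
blue [0.8398 0.0359] [23. 47.] yaw 1.569 px [506. 414.]
47.775 z=.042
yellow [0.6083 0.2064] [ 52. 144.] yaw 3.101 px [230. 246.]
green [0.458  0.1485] [28. 91.] yaw 2.364 px [161.  93.]
blue [ 0.8046 -0.0011] [21. 43.] yaw 1.57 px [ 57. 414.]
blue [0.4866 0.3425] [ 54. 140.] yaw 3.021 px [373. 122.]
z=.004
yellow [0.6237 0.2008] [ 57. 160.] yaw 3.101 px [230. 246.]
green [0.4572 0.1367] [ 30. 101.] yaw 2.364 px [161.  93.]
blue [ 0.8412 -0.0292] [23. 47.] yaw 1.57 px [ 57. 414.]
blue [0.4888 0.3515] [ 59. 155.] yaw 3.021 px [373. 122.]
```

View pics/e0.png

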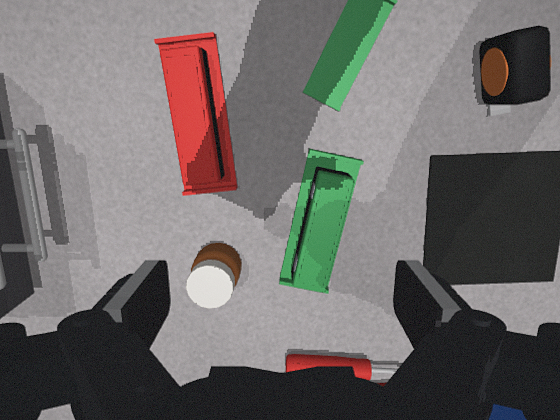

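View pics/e1.png

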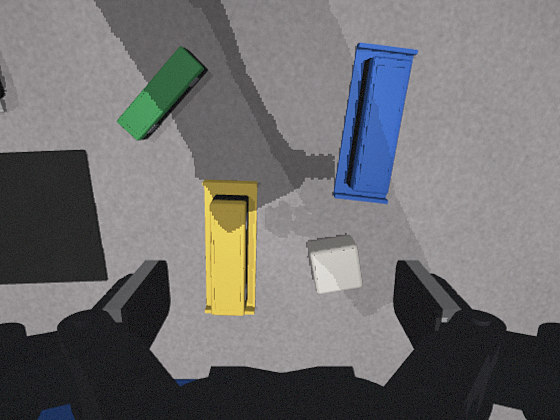

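e0 and e1 show all four cases flat in their own bays, with the jar (212,275) and tape (515,70) in place. As a final check I cast the lid corners to get the centre offsets.

```bash
python3 - <<'E'
from h import *
def lid(s,c,px):
    r=cv2.minAreaRect((cast(s,px,.042)*1000).astype(np.float32)); print(c,np.round(r[0]),np.round(r[1]),np.round(BAY[c][0],4))
s=snapshot("wrist")
lid(s,'yellow',[[211,204],[247,204],[246,314],[209,314]])
lid(s,'blue',[[371,57],[411,60],[388,199],[346,190]])
p=(.53,-.25,.27)
move_ptp(p,min((down(np.pi/2),down(-np.pi/2)),key=lambda r:abs(q[5]) if (q:=ik(p,r)) is not None else 9))
s=snapshot("wrist")
lid(s,'red',[[161,48],[203,46],[222,183],[184,190]])
lid(s,'green',[[318,177],[354,175],[330,290],[293,282]])
print(read_time_s())
E
```

```text
yellow [620. 203.] [ 39. 121.] [0.62   0.2035]
blue [490. 346.] [ 42. 127.] [0.487 0.351]
red [ 481. -330.] [128.  37.] [ 0.4755 -0.334 ]
green [ 589. -209.] [ 39. 122.] [ 0.589  -0.2095]
49.725
```

```bash
python3 -c "
from cell import *
print(finish_job())"
```

```text
the job is handed in; nothing more can be done
None
```

All four cases are flat in the bays of their own colours, each measured within about 7 mm of its bay's centre. The tape and jar were left where they stood, and I handed the job in at about 50 s; no verdict came back.

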